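Load the yellow label roll on the dispenser

ROBOT

A 7-joint arm with a two-finger parallel gripper is mounted at the origin on the work surface. World frame = base frame: x ahead of the robot, y to its left, z up, the work surface at z = 0. Lengths are in m, angles in rad, forces in N, time in s.
With the tool pointing down it reaches from about 0.4 to 0.85 m from the base axis. Payload 10.4 kg.
Tool frame: the origin (TCP) lies at the very end of the fingers, on their centre line; the grasp point (between the pads) lies manip.hold_point_z behind it (manip.hold_point_z is the distance from the TCP to the grasp point, in m); z points along the fingers, y is the direction in which the jaws open and shut (so a half turn about z gives the same grasp; the last joint's range is limited). The gripper opens to 85 mm and grips with 20 to 120 N. Pads are 22 mm wide; open, the fingers measure 114 mm over their backs; the gripper's body (76 mm by 85 mm) begins 54 mm behind the grasp point. The pads swing forward as they close: fully open they stand 13 mm farther back than shut.
Start: joints at [-1.344, 0.332, -0.065, 1.46, 0.022, 1.35, -0.088], TCP at [0.154, 0.606, 0.231] pointing down, gripper open.
Joint ranges: [-2.6, 2.6], [-0.5, 2.12], [-1.47, 1.34], [0.16, 2.42], [-1.27, 4.41], [0.06, 2.06], [-2.6, 2.6]. Speed limits (rad/s): [2.22, 2.22, 2.79, 2.79, 3.14, 3.14, 3.14].

INTERFACE

Orientations are given as a unit quaternion [x, y, z, w].
In Python, from workcell import manip gives the robot as it stands.
- The arm moves only by the tool jog_arm, never from a script. Its arguments are lists of equal length, an entry for each row: "translation": the shift along the world's x, y, z in mm, a list of three; "turn": the turn about the world's z in degrees. In form: {"translation": [[x, y, z], ...], "turn": [turn, ...]}. A call has 1 to 12 rows; each row is the pose to reach, as a shift and turn from the pose measured when the call began; what a row does not reach only later rows make up. A row lasts 1/12 s, in which the tool goes at most 41.7 mm and 7.16 degrees, less where a joint would pass 70% of its speed; a pose out of reach is approached as far as the arm can. A call with a gripper value outside its range is refused whole. "grip" is the finger opening in mm, from 0 to 85.4, set as the call begins (left out, the last holds). The fingers move at their own pace and stop on an object; "grip_force" is the grip in N (left out, the last holds). Time passes only in rows, so rows that repeat a pose let the fingers close. It gives the time, the measured TCP pose, the force and the opening at its end, in the units of the state.
- manip.get_obs(): the state, without advancing time (a new reading comes with each control period).
- manip.camera(name): name is "scene" or "side" or "wrist"; returns a dict with "frame" (480x640x3 uint8, red, green, blue), "mtx" (3x3 intrinsics, pixels), "pose" (4x4, takes a point from camera to world coordinates). Camera axes: x right, y down, z forward; pixel columns grow to the right and rows downward; lengths in m; the calibration is good to about 2 mm. A picture is of the moment at which its call begins. There is no depth.
- manip.hand_in(): hands the job in, once; it reports no verdict.
Trained networks look in a picture, given as the dict that the camera call returned (one of the last four; its "shot" number tells which), for a name from the list of things; names that differ only in an ending like _2 or _b are one class to them, and where a whole thing is asked for, a point or a joint stands for the part that bears it (a point fixed in the world has none). Each returns a list of dicts, best first, with "confidence" (0 to 1); they miss things now and then, are a little off and sometimes report something else, mostly with a low value. They report only what shows in the picture. A call takes as long as a camera call. They do not tell look-alikes from the thing itself.
- manip.outline_of(picture, label): "mask" (480x640 bool, what is visible of it) and "extent" ([left, top, right, bottom] in pixels, round what is visible of it).
- manip.pinpoint(picture, label): "at" ([column, row] in pixels: a listed point, or the origin of a listed thing).
The state is a dict: "clock": time; "joint_pos": joint angles; "joint_velocities": joint speeds; "tau": joint torques, N m; "position": TCP position; "ee_rot": TCP orientation; "ft_force": force on the tool from outside, world axes, zero at the start; "torque": the same for the moment, N m; "grip_width": opening from 0.0 (shut) to 1.0 (fully open).
Only numpy, scipy, OpenCV 4.12 (cv2) and the standard library are available. Lean on these libraries where they do the work, as an engineer would, in place of code of your own. Each camera call takes 0.05 s, during which the arm holds its last target. There are 200 camera calls.

TASK

The price-label dispenser on the shop counter is empty. Take its spindle out of the blue stand by the black handle, run the rod through the core of the yellow label roll, lift the roll out of the wooden rack with it, and lay the spindle back in the stand's two notches the same way round as before, so that the yellow roll hangs between the two uprights; then let go. Leave the green roll where it is in the rack.

Things in the scene. Friction and masses are not known exactly. Their poses are not given: they have to be found in the camera images.
- spindle_handle (a point): Centre of the loose spindle's handle, a black block 56 (x) x 24 (y) x 34 mm (z), where it is gripped. From its front a straight 12.4 mm steel rod runs on along +x, on the axis through this point, to an 18 mm end ball whose far side is 155 mm from this point. 120 g. It starts lying level in the stand's notches, handle on the robot's side, rod pointing away from the robot.
- yellow_roll_center (a point): Centre of the loose yellow label roll, on its bore's axis: 90 mm diameter, 40 mm wide, 44 mm round bore right through, 160 g. Stands on edge in either bay of the wooden rack, this point 53 mm up, held from rolling by 11 mm ridges beside it. Bore level along x (x points away from the robot), open at both ends. Hung on the level rod its centre is 16 mm below the rod's axis.
- green_roll_center (a point): Centre of the green label roll, the same in size and lie as the yellow one, in the rack's other bay, 110 mm beside it (which bay is whose changes). To be left alone.
- stand_seat (a point): Point of the fixed blue stand midway between its uprights, on the seated rod's axis, 85 mm up; x along that rod, away from the robot. Uprights 10 mm thick, 70 wide, at x -40 and +40 mm (70 mm clear between), each with a notch open upwards: floor 6 mm below this point, 16 mm wide; mouth 45 mm wide, horns 21 mm above. Seated, the handle's centre is at x -85 mm, same height. Base 120 x 100 mm.
Things that resemble listed ones, but are neither listed nor needed, are in the scene too. Leave any purple look-alike of the part that bears spindle_handle alone. Leave any orange look-alike of the part that bears yellow_roll_center alone.

How it is judged:
On the way:
1. the yellow roll hangs on the spindle's rod, lifted clear of the rack (height (world z) of yellow_roll_center above 0.085 m and x of yellow_roll_center in the frame of spindle_handle between 0.045 and 0.125 m and y of yellow_roll_center in the frame of spindle_handle between -0.02 and 0.02 m and z of yellow_roll_center in the frame of spindle_handle between -0.024 and 0.02 m), for 0.2 s.
At the end, for the whole second after the job is handed in: Released and at rest: spindle in both notches, handle on its old side, within 20 mm (height 12 mm) and 8 degrees of its seat; yellow roll on its rod between the uprights, centre 6-26 mm below the axis, within 25 mm along, 20 mm across, 15 degrees; green roll moved under 15 mm (x of spindle_handle in the frame of stand_seat between -0.107 and -0.066 m and y of spindle_handle in the frame of stand_seat between -0.02 and 0.02 m and z of spindle_handle in the frame of stand_seat between -0.012 and 0.012 m and angle between the x axis of spindle_handle and the x axis of stand_seat, either way round below 0.15 rad and x of yellow_roll_center in the frame of stand_seat between -0.025 and 0.025 m and y of yellow_roll_center in the frame of stand_seat between -0.02 and 0.02 m and z of yellow_roll_center in the frame of stand_seat between -0.026 and -0.006 m and angle between the x axis of yellow_roll_center and the x axis of stand_seat, either way round below 0.26 rad and x of yellow_roll_center in the frame of spindle_handle between 0.045 and 0.125 m and y of yellow_roll_center in the frame of spindle_handle between -0.02 and 0.02 m and z of yellow_roll_center in the frame of spindle_handle between -0.024 and 0.02 m and linear speed of yellow_roll below 0.05 m/s and linear speed of spindle below 0.03 m/s and distance of green_roll_center from where it was at the start of the episode below 0.015 m); the robot touches nothing.
It fails at once if the green roll is pushed or lifted more than 30 mm from its place (distance of green_roll_center from where it was at the start of the episode above 0.03 m).
It also fails if it takes over 61 s, if anything falls off the work surface, if the arm or the gripper's body presses on something with over 40 N, if the wrist force passes 120 N, or if a joint passes its speed limit or range.

## Working session

There is one attempt and no reset: what is moved stays moved. The work goes in short steps, Python scripts to look and compute and a tool call to move; the robot and the scene stay as the last step left them, time stands still between calls to the robot, and variables do not carry over. Pictures are saved under pics/ and viewed, about 8 in all and at most 12, crops included, and the job is handed in when it is done.

Besides the shell and the picture viewer there is one more tool, called after "Call:" by a JSON object that holds its "op" and its "data", one argument or row to a line. jog_arm: Moves the arm, as the interface text tells. Its arguments: {"type":"object","properties":{"translation":{"type":"array"},"turn":{"type":"array"},"grip":{"type":"number"},"grip_force":{"type":"number"}},"required":["translation","turn"]}

```bash
mkdir -p pics; cat > h.py <<'E'
import numpy as np,cv2
from workcell import manip
L=["spindle_handle","yellow_roll_center","green_roll_center","stand_seat"]
def ray(p,uv):
    d=np.linalg.inv(p["mtx"])@[uv[0],uv[1],1]; T=np.array(p["pose"]); return T[:3,3],T[:3,:3]@d/np.linalg.norm(d)
def tri(a,ua,b,ub):
    A=[];B=[]
    M=np.zeros((3,3));v=np.zeros(3);R=[ray(a,ua),ray(b,ub)]
    for o,d in R:
        P=np.eye(3)-np.outer(d,d);M+=P;v+=P@o
    x=np.linalg.solve(M,v); e=max(np.linalg.norm((np.eye(3)-np.outer(d,d))@(x-o)) for o,d in R)
    return x,e
def proj(p,x):
    T=np.linalg.inv(p["pose"]);c=T[:3,:3]@x+T[:3,3];c=np.array(p["mtx"])@c;return c[:2]/c[2]
def save(p,n): cv2.imwrite("pics/"+n,cv2.cvtColor(p["frame"],cv2.COLOR_RGB2BGR))
E
python3 - <<'E'
from h import *
np.set_printoptions(precision=4,suppress=True)
a=manip.camera("scene");b=manip.camera("side")
save(a,"a.png");save(b,"b.png")
print(manip.hold_point_z,a["pose"],b["pose"]);o=manip.get_obs();print(o["position"],o["ee_rot"],o["clock"])
for l in L:
    A=manip.pinpoint(a,l);B=manip.pinpoint(b,l)
    for x in A:print(l,"A",np.array(x["at"]),round(x["confidence"],2))
    for x in B:print(l,"B",np.array(x["at"]),round(x["confidence"],2))
    for x in A[:3]:
        for y in B[:3]:
            print(*tri(a,x["at"],b,y["at"]))
E
```

```text
0.0187 [[-0.2136  0.5634 -0.7981  1.1674]
 [ 0.9769  0.1194 -0.1772  0.1695]
 [-0.0045 -0.8175 -0.5759  0.5712]
 [ 0.      0.      0.      1.    ]] [[ 0.9921 -0.0808  0.0957  0.3932]
 [-0.1249 -0.5783  0.8062 -0.9456]
 [-0.0098 -0.8118 -0.5838  0.8048]
 [ 0.      0.      0.      1.    ]]
[0.1545 0.6053 0.2306] [ 0.1246  0.9922 -0.0006 -0.    ] 0.1
spindle_handle A [391.8 274.2] 0.77
spindle_handle A [412.7 249.7] 0.66
spindle_handle B [323.1 205.5] 0.67
spindle_handle B [237.5 235. ] 0.6
spindle_handle B [405.9 335.3] 0.25
[0.5464 0.1559 0.0888] 0.0008902240958239797
[ 0.3764  0.1669 -0.009 ] 0.03168903863079052
[ 0.6128  0.0425 -0.0029] 0.15931722239117688
[0.5341 0.1706 0.1063] 0.025006824330866196
[0.3585 0.187  0.0099] 0.0006194452494061399
[0.6086 0.0507 0.028 ] 0.18440304114859102
yellow_roll_center A [223.4 297.9] 0.86
yellow_roll_center A [313.9 282.6] 0.85
yellow_roll_center B [385.7 299.6] 0.65
yellow_roll_center B [331.6 262. ] 0.56
[ 0.6221 -0.1114  0.0508] 0.0025759509865409124
[ 0.5734 -0.0844  0.0745] 0.057413781952049436
[ 0.6024 -0.0116  0.0292] 0.06567408593754978
[0.5429 0.0231 0.0426] 0.0023721016238191844
green_roll_center A [159.  299.9] 0.69
stand_seat A [387.1 309.1] 0.56
stand_seat B [361.1 204.8] 0.63
[0.6279 0.1558 0.0845] 0.0003106697091915203
```

View pics/a.png

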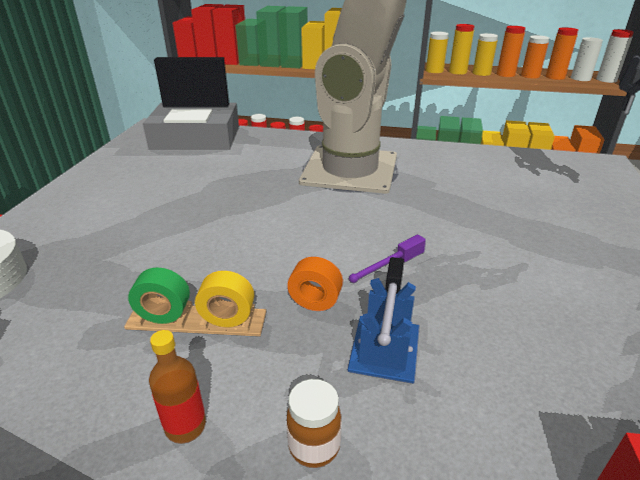

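View pics/b.png

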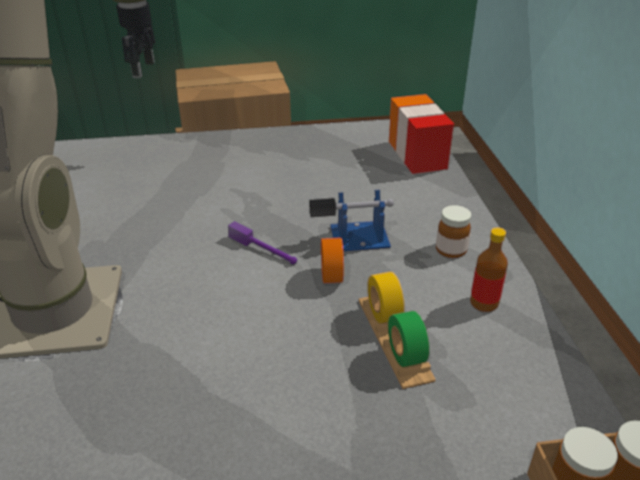

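The scene shows the yellow roll at (223,298) and the green one at (159,298). The stand and black spindle are around (388,310). The purple spindle lies behind the stand, and the orange roll is between them at (314,283). The side view agrees: yellow (385,299), green (408,338), black handle (323,206). Next I'll measure the yaws.

```bash
python3 - <<'E'
from h import *
np.set_printoptions(precision=4,suppress=True)
a=manip.camera("scene");b=manip.camera("side")
def col(p,lo,hi,box):
    h=cv2.cvtColor(p["frame"],cv2.COLOR_RGB2HSV);m=cv2.inRange(h,lo,hi);z=np.zeros_like(m);l,t,r,bb=box;z[t:bb,l:r]=m[t:bb,l:r];return z
def synth(c,yaw):
    ax=np.array([np.cos(yaw),np.sin(yaw),0]);s=np.array([-ax[1],ax[0],0]);t=np.linspace(0,2*np.pi,90)
    return np.vstack([c+s_*ax+.045*(np.outer(np.cos(t),s)+np.outer(np.sin(t),[0,0,1])) for s_ in(-.02,.02)])
from scipy.optimize import minimize
def fit(name,lo,hi,ba,bb,c0):
    ms=[col(a,lo,hi,ba),col(b,lo,hi,bb)]
    hs=[]
    for m in ms:
        ys,xs=np.nonzero(m);hs.append(cv2.convexHull(np.c_[xs,ys].astype(np.int32)))
    tg=[]
    for hh in hs:
        z=np.zeros((480,640),np.uint8);cv2.fillConvexPoly(z,hh,255);tg.append(z/255.)
    def cost(q):
        c=np.array([q[0],q[1],q[2]]);s=0
        for p,T in zip((a,b),tg):
            pts=np.array([proj(p,x) for x in synth(c,q[3])])-0.0
            hh=cv2.convexHull(pts.astype(np.float32))
            z=np.zeros((480,640),np.uint8);cv2.fillConvexPoly(z,np.round(hh*16).astype(np.int32),255,cv2.LINE_AA,4)
            s+=np.abs(z/255.-T).sum()
        return s
    best=min((minimize(cost,[*c0,y],method="Nelder-Mead",options=dict(initial_simplex=np.array([[*c0,y]]+[[*(np.array(c0)+.006*np.eye(3)[i]),y] for i in range(3)]+[[*c0,y+.15]]),maxiter=250)) for y in(-.3,0,.3)),key=lambda r:r.fun)
    print(name,best.x[:3],"yaw deg",np.degrees(best.x[3]),best.fun,[t.sum() for t in tg])
fit("yellow",(22,120,90),(32,255,255),(185,262,262,335),(360,265,410,330),[.622,-.111,.053])
fit("green",(45,120,40),(85,255,255),(120,262,192,330),(384,308,435,372),[.64,-.22,.053])
# ball / handle
print("rod tip by tri",tri(a,(384.5,339.5),b,(390.5,204)))
for l in("spindle_handle","stand_seat","yellow_roll_center","green_roll_center"):
  for p,n in((a,"A"),(b,"B")):
    for x in manip.pinpoint(p,l)[:3]:print(l,n,np.array(x["at"]),round(x["confidence"],2))
A=np.hstack([cv2.resize(a["frame"][240:400,310:450],None,fx=2.8,fy=2.8,interpolation=2),cv2.resize(b["frame"][180:260,295:410],None,fx=3,fy=5.6)])
cv2.imwrite("pics/c.png",A[...,::-1])
E
```

```text
yellow [ 0.6229 -0.1066  0.0521] yaw deg 2.3295136751136205 341.43529411764706 [np.float64(2646.0), np.float64(1454.0)]
green [ 0.638  -0.2153  0.0527] yaw deg 1.1929591865284288 357.47450980392153 [np.float64(2606.0), np.float64(1777.0)]
rod tip by tri (array([0.691 , 0.157 , 0.0822]), np.float64(0.0026423570550927456))
spindle_handle A [412.6 248.7] 0.95
spindle_handle A [391.2 277. ] 0.76
spindle_handle B [238.7 234. ] 0.63
spindle_handle B [320. 204.] 0.62
stand_seat A [387.9 310.6] 0.77
stand_seat A [223.4 299. ] 0.4
stand_seat B [362.7 202. ] 0.73
yellow_roll_center A [223.9 297.2] 0.97
yellow_roll_center A [314.8 286.3] 0.81
yellow_roll_center B [329.9 261.6] 0.7
yellow_roll_center B [383.8 298.7] 0.58
green_roll_center A [158.2 297.2] 0.94
green_roll_center B [405.7 334.8] 0.67
```

View pics/c.png

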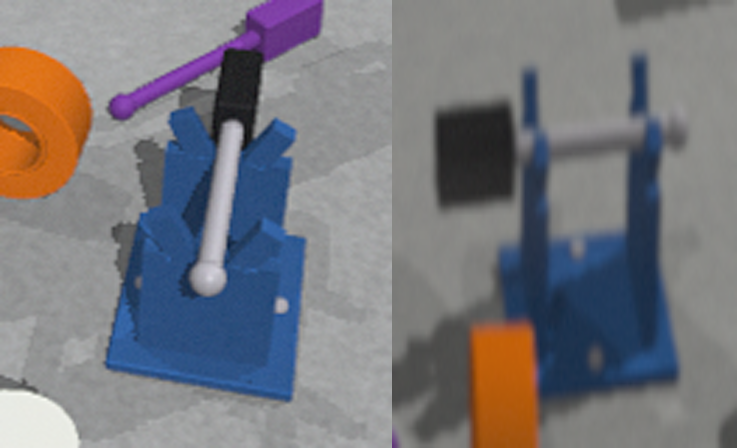

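Call:
{"op": "jog_arm", "data": {
  "translation": [
    [390, -449, 0],
    [390, -449, 0],
    [390, -449, 0],
    [390, -449, 0],
    [390, -449, 0],
    [390, -449, 0],
    [390, -449, 0],
    [390, -449, 0],
    [390, -449, 0],
    [390, -449, 0],
    [390, -449, 0],
    [390, -449, 0]
  ],
  "turn": [14.5, 14.5, 14.5, 14.5, 14.5, 14.5, 14.5, 14.5, 14.5, 14.5, 14.5, 14.5],
  "grip": 85,
  "grip_force": 90
}}

```text
clock: 2.0
position: [0.4831, 0.2268, 0.2318]
ee_rot: [-0.002, 1.0, 0.0, 0.0]
ft_force: [-0.6, 0.4, -0.1]
grip_width: 0.998
```

Call:
{"op": "jog_arm", "data": {
  "translation": [
    [62, -71, -20],
    [62, -71, -20],
    [62, -71, -20],
    [62, -71, -20]
  ],
  "turn": [0, 0, 0, 0]
}}

```text
clock: 2.33
position: [0.547, 0.1508, 0.2109]
ee_rot: [0.002, 1.0, -0.001, 0.0]
ft_force: [0.2, -0.7, -0.6]
grip_width: 0.996
```

```bash
python3 - <<'E'
from h import *
np.set_printoptions(precision=4,suppress=True)
o=manip.get_obs();print(o["clock"],o["position"],o["ee_rot"])
w=manip.camera("wrist");save(w,"w.png");print(w["pose"])
for z,l in((.085,"spindle_handle"),(.085,"stand_seat")):
    for x in manip.pinpoint(w,l):
        p,d=ray(w,x["at"]);print(l,x["at"],x["confidence"],p+d*(z-p[2])/d[2])
for x in manip.outline_of(w,"spindle_handle")[:2]:print(x["extent"],x["confidence"])
E
```

```text
2.3333 [0.547  0.1508 0.2109] [ 0.0017  1.     -0.0008  0.0002]
[[ 0.0036  0.9601  0.2797  0.4749]
 [ 1.     -0.0029 -0.0032  0.1513]
 [-0.0023  0.2797 -0.9601  0.3527]
 [ 0.      0.      0.      1.    ]]
spindle_handle [327.8, 227.0] 0.72 [0.543  0.1576 0.085 ]
stand_seat [328.5, 334.0] 0.64 [0.6269 0.1585 0.085 ]
[311.8, 184.3, 349.5, 416.4] 0.91
[228.6, 0.3, 361.2, 132.5] 0.62
```

View pics/w.png

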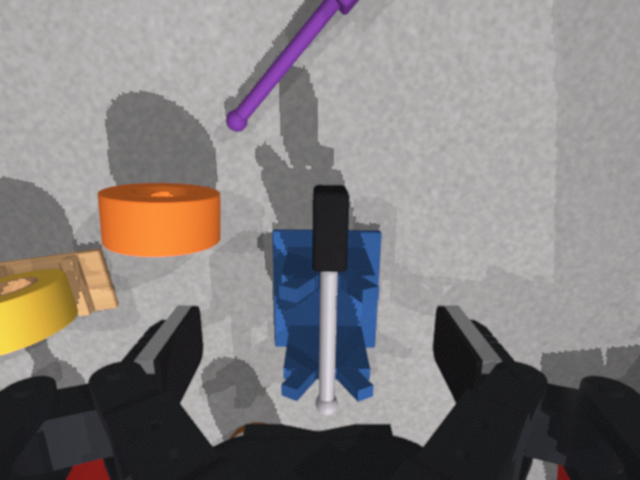

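Call:
{"op": "jog_arm", "data": {
  "translation": [
    [-3, 6.5, -40],
    [-3, 6.5, -80],
    [-3, 6.5, -115],
    [-3, 6.5, -143],
    [-3, 6.5, -143],
    [-3, 6.5, -143],
    [-3, 6.5, -143]
  ],
  "turn": [0, 0, 0, 0, 0, 0, 0]
}}

```text
clock: 3.12
position: [0.5424, 0.1649, 0.0711]
ee_rot: [-0.003, 1.0, 0.001, 0.001]
ft_force: [0.3, 0.8, 0.6]
grip_width: 0.994
```

Call:
{"op": "jog_arm", "data": {
  "translation": [
    [0, 0, 0],
    [0, 0, 0],
    [0, 0, 0],
    [0, 0, 0],
    [0, 0, 0],
    [0, 0, 0],
    [0, 0, 0],
    [0, 0, 0],
    [0, 0, 0],
    [0, 0, 0]
  ],
  "turn": [0, 0, 0, 0, 0, 0, 0, 0, 0, 0],
  "grip": 10,
  "grip_force": 90
}}

```text
clock: 3.95
position: [0.5426, 0.1647, 0.0715]
ee_rot: [-0.003, 1.0, 0.001, 0.002]
ft_force: [-2.6, -1.0, 6.0]
grip_width: 0.27
```

```bash
python3 - <<'E'
from h import *
np.set_printoptions(precision=4,suppress=True)
for i in range(3):
    w=manip.camera("wrist");o=manip.get_obs();print(o["clock"],o["position"],o["joint_velocities"],w["pose"][:3,3],o["ft_force"],o["torque"])
a=manip.camera("scene")
A=np.hstack([cv2.resize(w["frame"],(560,420)),cv2.resize(a["frame"][230:400,340:430],(222,420))])
cv2.imwrite("pics/d.png",A[...,::-1])
E
```

```text
4.0 [0.5426 0.1647 0.0715] [-0.0007 -0.0021 -0.0011  0.0016  0.0022  0.0015 -0.0008] [0.4701 0.1639 0.2131] [-2.7366 -1.4837  6.5164] [-0.2994  0.2188 -0.078 ]
4.05 [0.5426 0.1647 0.0715] [-0.0009 -0.0002  0.0022 -0.0002 -0.0003 -0.0013  0.0012] [0.4701 0.1639 0.2131] [-1.924  -0.9918  5.3361] [-0.3036  0.2211 -0.0723]
4.1 [0.5426 0.1647 0.0715] [ 0.0007  0.      0.0012 -0.001  -0.0017 -0.0008  0.0026] [0.4701 0.1639 0.2131] [-2.7333 -2.059   5.516 ] [-0.3087  0.2951 -0.069 ]
```

View pics/d.png

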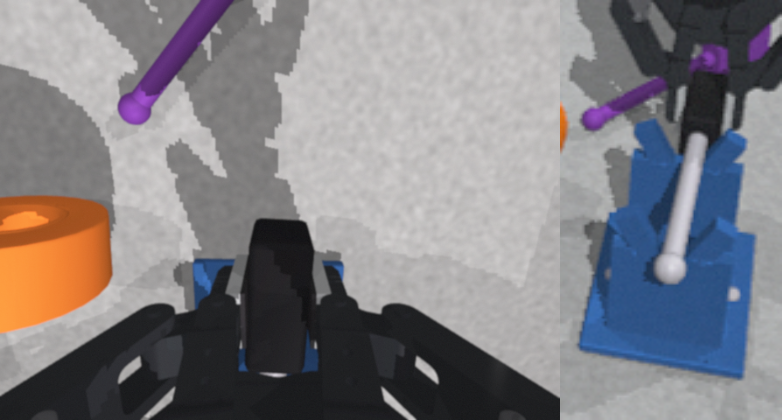

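Call:
{"op": "jog_arm", "data": {
  "translation": [
    [0, 0, 20],
    [0, 0, 50],
    [0, 0, 85],
    [0, 0, 120],
    [0, 0, 150],
    [-30, -30, 160],
    [-60, -65, 160],
    [-80, -100, 160],
    [-95, -135, 160],
    [-105, -170, 160],
    [-114, -205, 160],
    [-114, -240, 160]
  ],
  "turn": [0, 0, 0, 0, 0, 0, 2, 4, 6, 7, 7, 7]
}}

```text
clock: 5.15
position: [0.4268, -0.0768, 0.2313]
ee_rot: [-0.064, 0.998, 0.002, 0.001]
ft_force: [1.8, -0.2, -1.7]
grip_width: 0.27
```

Call:
{"op": "jog_arm", "data": {
  "translation": [
    [0, -38, 0],
    [0, -50, -20],
    [0, -50, -40],
    [0, -50, -60],
    [0, -50, -60],
    [0, -50, -60]
  ],
  "turn": [0, 0, 0, 0, 0, 0]
}}

```text
clock: 5.65
position: [0.4261, -0.1266, 0.171]
ee_rot: [-0.064, 0.998, 0.002, 0.0]
ft_force: [0.0, -0.1, -1.3]
grip_width: 0.265
```

```bash
cat > m.py <<'E'
from h import *
np.set_printoptions(precision=4,suppress=True)
o=manip.get_obs();print(o["clock"],o["position"],o["ee_rot"],o["grip_width"],o["ft_force"])
a=manip.camera("scene");b=manip.camera("side")
for l in("spindle_handle","yellow_roll_center"):
    A=manip.pinpoint(a,l);B=manip.pinpoint(b,l)
    for x in A[:3]:
        for y in B[:3]:
            X,e=tri(a,x["at"],b,y["at"])
            if e<.008:print(l,X,e,x["at"],y["at"])
E
cat > v.py <<'E'
from m import *
import sys
A=np.hstack([cv2.resize(a["frame"][200:360,120:440],(400,200)),cv2.resize(b["frame"][200:360,200:520],(400,200))])
A=np.vstack([cv2.resize(a["frame"][160:360,130:350],(400,364)),])
A=np.hstack([A,cv2.resize(b["frame"][180:380,230:450],(400,364))])
cv2.imwrite("pics/"+sys.argv[1],A[...,::-1])
E
python3 v.py e.png
```

```text
5.65 [ 0.4261 -0.1266  0.171 ] [-0.0642  0.9979  0.0021  0.0003] 0.26544931000947414 [ 0.0377 -0.0732 -1.2655]
spindle_handle [ 0.4321 -0.126   0.1827] 0.0009468518077904512 [244.8, 174.6] [278.1, 254.3]
spindle_handle [0.3613 0.1898 0.0162] 0.0033684212733445266 [415.2, 247.0] [239.2, 232.9]
yellow_roll_center [ 0.6214 -0.1108  0.0474] 0.003681045081791778 [224.7, 298.8] [385.6, 301.2]
```

View pics/e.png

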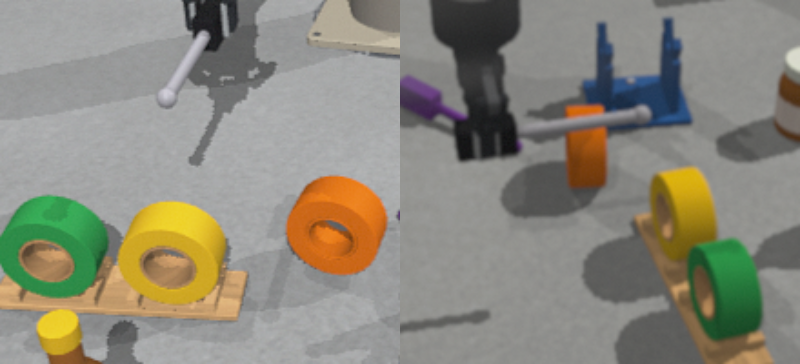

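```bash
cat > ball.py <<'E'
from m import *
# ball: refine by Hough circle near guess
def ball(p,g):
    x0,y0=int(g[0])-14,int(g[1])-14
    c=cv2.cvtColor(p["frame"][y0:y0+28,x0:x0+28],cv2.COLOR_RGB2GRAY);k=6
    c=cv2.resize(c,None,fx=k,fy=k,interpolation=cv2.INTER_CUBIC)
    h=cv2.HoughCircles(c,cv2.HOUGH_GRADIENT,1,30,param1=80,param2=12,minRadius=22,maxRadius=45)
    return [((q[0]+.5)/k-.5+x0,(q[1]+.5)/k-.5+y0,q[2]/k) for q in h[0][:2]] if h is not None else []
E
python3 - <<'E'
from ball import *
A=ball(a,(222,214));B=ball(b,(362.6,242.7));print(A,B)
print(tri(a,(222,214),b,(362.6,242.7)))
for x in A:
  for y in B:print(tri(a,x[:2],b,y[:2]))
E
```

```text
5.95 [ 0.4273 -0.1267  0.1722] [-0.0643  0.9979  0.0022  0.0022] 0.2707686771357132 [ 0.0076 -1.1356 -1.0439]
spindle_handle [ 0.4283 -0.1307  0.1815] 0.0018796712557340811 [244.1, 172.8] [277.1, 258.1]
spindle_handle [0.3579 0.1838 0.0175] 0.0031780580221707918 [412.3, 245.2] [237.6, 234.0]
yellow_roll_center [ 0.6217 -0.1085  0.0486] 0.0012117728860659709 [223.6, 300.6] [383.4, 298.2]
[(np.float32(220.83333), np.float32(213.83333), np.float32(5.0333333))] [(np.float32(362.66666), np.float32(241.33333), np.float32(4.4333334))]
(array([ 0.5754, -0.1139,  0.1847]), np.float64(0.0006781027625654531))
(array([ 0.5763, -0.1143,  0.1866]), np.float64(0.0006220248520342366))
```

Call:
{"op": "jog_arm", "data": {
  "translation": [
    [0, 0, -30],
    [0, 0, -60],
    [0, 0, -90],
    [0, 0, -115],
    [0, 0, -132],
    [0, 0, -132],
    [0, 0, -132],
    [0, 0, -132]
  ],
  "turn": [0, 0, 0, 0, 0, 0, 0, 0]
}}

```text
clock: 6.92
position: [0.4276, -0.127, 0.0405]
ee_rot: [-0.064, 0.998, 0.002, 0.002]
ft_force: [0.5, -0.3, -1.2]
grip_width: 0.272
```

```bash
python3 - <<'E'
from ball import *
g=np.array([.576,-.114,.0535])
A=ball(a,proj(a,g));B=ball(b,proj(b,g));print(A,B,proj(a,g),proj(b,g))
for x in A:
  for y in B:print(tri(a,x[:2],b,y[:2]))
A=np.hstack([cv2.resize(a["frame"][220:350,130:290],(400,325)),cv2.resize(b["frame"][230:360,290:450],(400,325))])
cv2.imwrite("pics/f.png",A[...,::-1])
E
```

```text
6.9167 [ 0.4276 -0.127   0.0405] [-0.0642  0.9979  0.002   0.0021] 0.27187213494037327 [ 0.5347 -0.2915 -1.188 ]
spindle_handle [0.3623 0.1863 0.0144] 0.003882984041495603 [413.5, 247.6] [239.9, 234.6]
spindle_handle [ 0.4367 -0.1312  0.0581] 0.0015188344664216055 [247.1, 233.5] [283.7, 311.8]
yellow_roll_center [ 0.623  -0.1073  0.0525] 0.00022889359543451642 [224.2, 299.0] [384.5, 296.4]
yellow_roll_center [0.5384 0.0238 0.0381] 0.004484684324277131 [315.7, 282.1] [330.0, 264.5]
[] [] [230.6407 280.1198] [360.0351 300.8116]
```

View pics/f.png

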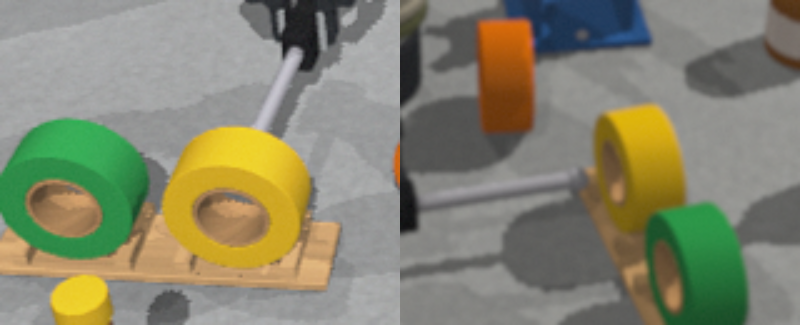

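Call:
{"op": "jog_arm", "data": {
  "translation": [
    [15, 1.5, 0],
    [35, 3.5, 0],
    [55, 6, 0],
    [70, 7.5, 0],
    [70, 7.5, 0],
    [70, 7.5, 0]
  ],
  "turn": [0, 0, 0, 0, 0, 0]
}}

```text
clock: 7.72
position: [0.4975, -0.1192, 0.0401]
ee_rot: [-0.064, 0.998, 0.002, 0.002]
ft_force: [-0.3, 0.6, -1.2]
grip_width: 0.273
```

Call:
{"op": "jog_arm", "data": {
  "translation": [
    [15, 1.5, 0],
    [30, 3, 0],
    [38, 4, 0],
    [38, 4, 0],
    [38, 4, 0]
  ],
  "turn": [0, 0, 0, 0, 0]
}}

```text
clock: 8.13
position: [0.5347, -0.1155, 0.04]
ee_rot: [-0.064, 0.998, 0.002, 0.002]
ft_force: [-0.2, 0.2, -0.0]
grip_width: 0.273
```

```bash
python3 - <<'E'
from m import *
A=np.hstack([cv2.resize(a["frame"][220:350,130:290],(400,325)),cv2.resize(b["frame"][230:360,290:450],(400,325))])
cv2.imwrite("pics/g.png",A[...,::-1])
E
```

```text
8.1333 [ 0.5347 -0.1155  0.04  ] [-0.0643  0.9979  0.0019  0.0016] 0.27315925786721007 [-0.2384  0.163  -0.0093]
spindle_handle [0.3649 0.1839 0.0163] 0.0010359049897287523 [410.8, 249.4] [239.8, 232.6]
spindle_handle [ 0.5415 -0.1182  0.0488] 0.000960311680550432 [236.0, 269.5] [342.0, 306.4]
yellow_roll_center [0.5419 0.0231 0.0434] 0.0017978295967312856 [313.8, 282.1] [330.9, 261.5]
yellow_roll_center [ 0.6221 -0.1103  0.0484] 0.0014365046083569303 [223.7, 299.6] [385.0, 299.8]
```

View pics/g.png

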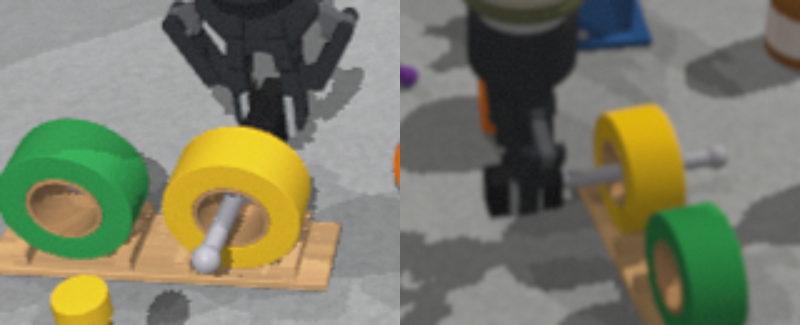

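The rod is through the yellow bore and the force is near zero. Lifting gently.

Call:
{"op": "jog_arm", "data": {
  "translation": [
    [0, 0, 8],
    [0, 0, 16],
    [0, 0, 24],
    [0, 0, 36],
    [0, 0, 50],
    [0, 0, 66],
    [0, 0, 84],
    [0, 0, 102],
    [0, 0, 120],
    [0, 0, 136],
    [0, 0, 148],
    [0, 0, 155]
  ],
  "turn": [0, 0, 0, 0, 0, 0, 0, 0, 0, 0, 0, 0]
}}

```text
clock: 9.43
position: [0.5355, -0.1156, 0.1973]
ee_rot: [-0.064, 0.998, 0.002, 0.003]
ft_force: [-0.2, 0.1, -2.7]
grip_width: 0.267
```

```bash
python3 - <<'E'
from m import *
A=np.hstack([cv2.resize(a["frame"][160:350,130:350],(400,345)),cv2.resize(b["frame"][150:340,250:470],(400,345))])
cv2.imwrite("pics/i.png",A[...,::-1])
E
```

```text
9.4333 [ 0.5355 -0.1156  0.1973] [-0.0642  0.9979  0.0021  0.0031] 0.2666469150593187 [-0.2199  0.1431 -2.6675]
spindle_handle [ 0.5415 -0.1163  0.209 ] 0.0019599614914794184 [227.2, 189.2] [343.8, 234.0]
spindle_handle [0.3636 0.1845 0.0121] 0.004787738115329515 [412.7, 248.4] [240.8, 236.2]
yellow_roll_center [0.5411 0.0262 0.0421] 9.458258694828957e-05 [315.0, 283.4] [329.7, 260.5]
yellow_roll_center [ 0.6253 -0.1119  0.192 ] 0.00040441317503695905 [209.9, 227.3] [391.4, 236.0]
```

View pics/i.png

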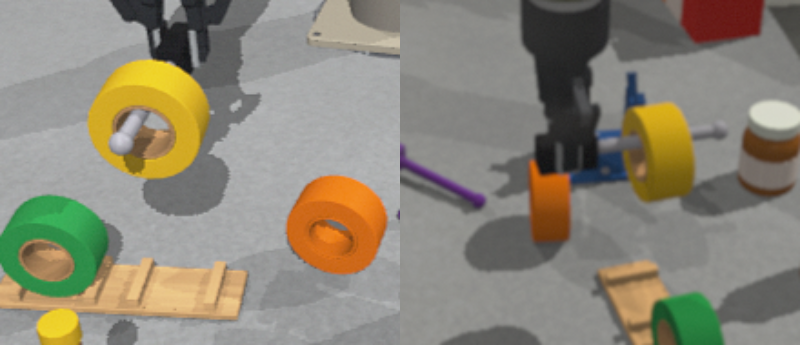

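Call:
{"op": "jog_arm", "data": {
  "translation": [
    [1, 10, 3],
    [1, 30, 3],
    [2, 55, 3],
    [2, 82, 3],
    [3, 110, 3],
    [4, 140, 3],
    [5, 170, 3],
    [5, 200, 3],
    [6, 228, 3],
    [7, 252, 3],
    [7, 270, 3],
    [7, 280, 3]
  ],
  "turn": [0, 0, -1, -2, -3, -4, -5, -6, -7, -7, -7, -7]
}}

```text
clock: 10.73
position: [0.5405, 0.1686, 0.1965]
ee_rot: [-0.005, 1.0, 0.002, 0.001]
ft_force: [-0.3, 1.0, -2.3]
grip_width: 0.268
```

Call:
{"op": "jog_arm", "data": {
  "translation": [
    [0, 0, 0],
    [0, 0, 0],
    [0, 0, 0]
  ],
  "turn": [0, 0, 0]
}}

```text
clock: 10.98
position: [0.5405, 0.1673, 0.1963]
ee_rot: [-0.005, 1.0, 0.002, 0.0]
ft_force: [0.7, 0.0, -2.7]
grip_width: 0.274
```

```bash
python3 - <<'E'
from ball import *
g=o["position"]+np.array([.146,-.004,.012])
A=ball(a,proj(a,g));B=ball(b,proj(b,g));print(A,B,proj(a,g),proj(b,g))
for x in A:
  for y in B:print("ball",tri(a,x[:2],b,y[:2]))
for x in manip.pinpoint(a,"stand_seat")[:1]:
  for y in manip.pinpoint(b,"stand_seat")[:1]:print("seat",tri(a,x["at"],b,y["at"]))
A=np.hstack([cv2.resize(a["frame"][170:390,310:450],(350,550)),cv2.resize(b["frame"][100:280,280:430],(450,550))])
cv2.imwrite("pics/j.png",A[...,::-1])
E
```

```text
10.9833 [0.5405 0.1673 0.1963] [-0.0045  1.      0.0019  0.0005] 0.2739555516629065 [ 0.7174  0.0036 -2.6563]
spindle_handle [0.5445 0.1642 0.2044] 0.0006267061942994903 [404.3, 212.8] [321.7, 155.5]
spindle_handle [0.3607 0.1834 0.0148] 0.0023576923156153826 [411.6, 247.4] [238.8, 234.7]
yellow_roll_center [0.5416 0.0246 0.0442] 0.0008070964540700378 [314.3, 282.2] [330.3, 260.4]
yellow_roll_center [0.6258 0.1614 0.1897] 0.0014882016307558265 [398.0, 250.7] [361.7, 160.7]
[(np.float32(394.66666), np.float32(266.5), np.float32(6.7999997))] [] [396.3501 267.4831] [390.6644 149.5602]
seat (array([0.6302, 0.1591, 0.0875]), np.float64(0.0002333159547854935))
```

View pics/j.png

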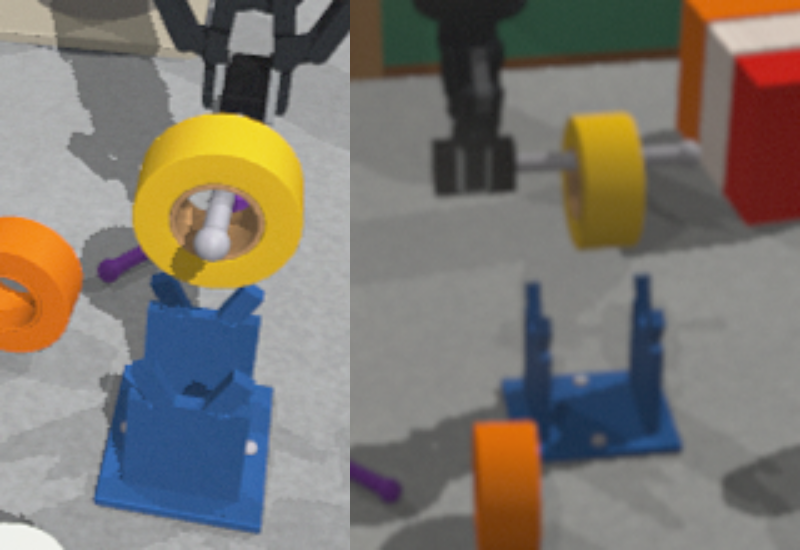

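Call:
{"op": "jog_arm", "data": {
  "translation": [
    [1, -3, 0],
    [1, -6, 0],
    [1, -6, -15],
    [1, -6, -35],
    [1, -6, -55],
    [1, -6, -72],
    [1, -6, -84],
    [1, -6, -90],
    [1, -6, -90],
    [1, -6, -90]
  ],
  "turn": [0.8, 1.5, 1.5, 1.5, 1.5, 1.5, 1.5, 1.5, 1.5, 1.5]
}}

```text
clock: 12.22
position: [0.5419, 0.1622, 0.1071]
ee_rot: [-0.018, 1.0, 0.002, 0.001]
ft_force: [-0.4, -0.0, -3.2]
grip_width: 0.273
```

```bash
python3 - <<'E'
from ball import *
print("old ball tri",tri(a,(394.7,266.5),b,(393.3,149.1)))
A=np.hstack([cv2.resize(a["frame"][220:390,340:440],(324,550)),cv2.resize(b["frame"][150:270,290:410],(476,550),interpolation=2)])
cv2.imwrite("pics/k.png",A[...,::-1])
E
```

```text
12.2167 [0.5419 0.1622 0.1071] [-0.018   0.9998  0.0023  0.0009] 0.2731259637714774 [-0.4118 -0.0118 -3.2017]
spindle_handle [0.3605 0.1881 0.0095] 0.0022883030772817775 [413.7, 249.8] [238.8, 235.4]
spindle_handle [0.5466 0.1611 0.1187] 0.000433625487643313 [396.9, 259.7] [323.0, 192.4]
yellow_roll_center [0.5418 0.0241 0.0431] 0.0024622676526904154 [314.6, 282.0] [331.0, 261.6]
yellow_roll_center [0.6318 0.1601 0.1001] 0.0016278751886035035 [391.2, 302.7] [363.2, 197.9]
old ball tri (array([0.6905, 0.1606, 0.2114]), np.float64(0.001073098062791444))
```

View pics/k.png

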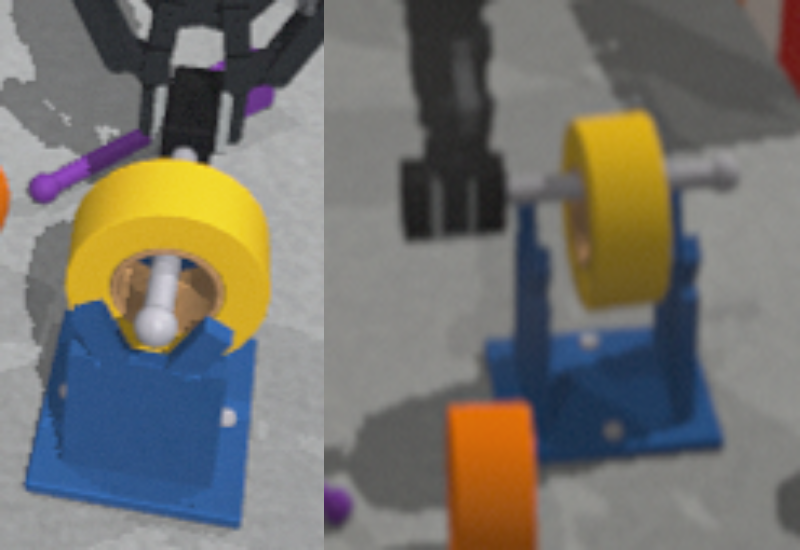

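Call:
{"op": "jog_arm", "data": {
  "translation": [
    [-1, -1.5, -6],
    [-1, -1.5, -13],
    [-1, -1.5, -20],
    [-1, -1.5, -27],
    [-1, -1.5, -32],
    [-1, -1.5, -34],
    [-1, -1.5, -34],
    [-1, -1.5, -34]
  ],
  "turn": [0, 0, 0, 0, 0, 0, 0, 0]
}}

```text
clock: 13.18
position: [0.541, 0.1609, 0.0732]
ee_rot: [-0.018, 1.0, 0.003, 0.001]
ft_force: [0.0, -0.6, -2.6]
grip_width: 0.269
```

```bash
python3 - <<'E'
from ball import *
A=np.hstack([cv2.resize(a["frame"][220:390,340:440],(324,550)),cv2.resize(b["frame"][150:270,290:410],(476,550),interpolation=2)])
cv2.imwrite("pics/l.png",A[...,::-1])
E
```

```text
13.1833 [0.541  0.1609 0.0732] [-0.018   0.9998  0.0025  0.0011] 0.26895663908038303 [ 0.0213 -0.5688 -2.5593]
spindle_handle [0.3605 0.1864 0.0147] 0.0025085650868078946 [413.2, 247.5] [238.7, 234.0]
spindle_handle [0.5457 0.1571 0.0865] 0.0019118712266412933 [393.5, 273.8] [323.5, 207.2]
yellow_roll_center [0.5377 0.028  0.0418] 0.00022532395998162803 [316.3, 282.6] [327.8, 260.1]
yellow_roll_center [0.6309 0.1598 0.0664] 0.002433838291880566 [389.5, 318.7] [362.5, 211.5]
```

View pics/l.png

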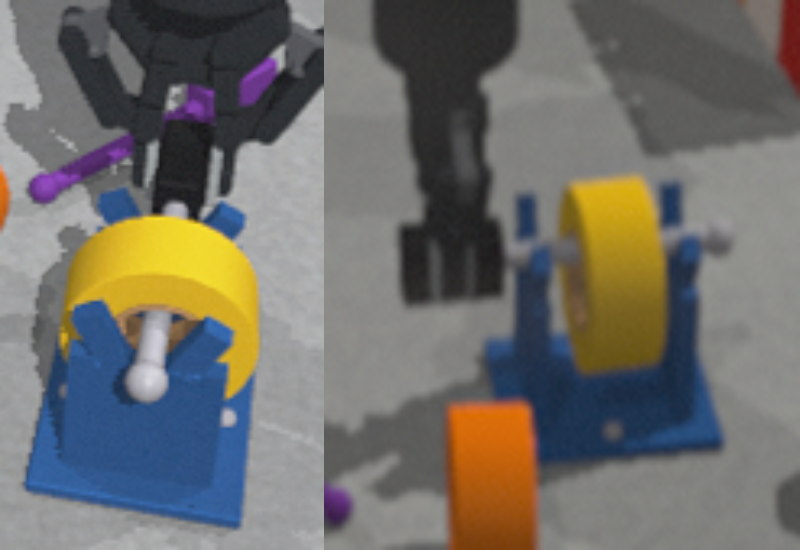

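Call:
{"op": "jog_arm", "data": {
  "translation": [
    [0, 0, -1],
    [0, 0, -2],
    [0, 0, -3],
    [0, 0, -3]
  ],
  "turn": [0, 0, 0, 0]
}}

```text
clock: 13.82
position: [0.5412, 0.1611, 0.0713]
ee_rot: [-0.018, 1.0, 0.003, 0.001]
ft_force: [-7.0, -1.4, 8.7]
grip_width: 0.269
```

Call:
{"op": "jog_arm", "data": {
  "translation": [
    [0, 0, 0.7],
    [0, 0, 0.7]
  ],
  "turn": [0, 0],
  "grip_force": 40
}}

```text
clock: 13.98
position: [0.5414, 0.1611, 0.0722]
ee_rot: [-0.018, 1.0, 0.003, 0.002]
ft_force: [0.8, -0.3, -2.5]
grip_width: 0.268
```

Call:
{"op": "jog_arm", "data": {
  "translation": [
    [0, 0, 0],
    [0, 0, 0],
    [0, 0, 0],
    [0, 0, 0],
    [0, 0, 0],
    [0, 0, 0],
    [0, 0, 0],
    [0, 0, 0]
  ],
  "turn": [0, 0, 0, 0, 0, 0, 0, 0],
  "grip": 75
}}

```text
clock: 14.65
position: [0.5415, 0.1611, 0.0722]
ee_rot: [-0.018, 1.0, 0.003, 0.002]
ft_force: [-0.1, 0.5, 0.3]
grip_width: 0.877
```

Call:
{"op": "jog_arm", "data": {
  "translation": [
    [0, 0, 10],
    [0, 0, 25],
    [0, 0, 50],
    [0, 0, 80],
    [0, 0, 115],
    [0, 0, 150],
    [0, 0, 170],
    [0, 0, 170]
  ],
  "turn": [0, 0, 0, 0, 0, 0, 0, 0]
}}

```text
clock: 15.32
position: [0.5435, 0.1615, 0.2482]
ee_rot: [-0.018, 1.0, 0.005, 0.005]
ft_force: [0.2, 0.3, 0.6]
grip_width: 0.879
```

```bash
python3 - <<'E'
from ball import *
for n in("yellow_roll_center","green_roll_center","stand_seat"):
    print(n,[tri(a,x["at"],b,y["at"]) for x in manip.pinpoint(a,n)[:2] for y in manip.pinpoint(b,n)[:2]])
A=np.hstack([cv2.resize(a["frame"][220:390,340:440],(324,550)),cv2.resize(b["frame"][150:270,290:410],(476,550),interpolation=2)])
cv2.imwrite("pics/n.png",A[...,::-1])
E
```

```text
15.3167 [0.5435 0.1615 0.2482] [-0.0178  0.9998  0.0049  0.0054] 0.8789820911764834 [0.1983 0.2604 0.5843]
spindle_handle [0.3615 0.1861 0.0099] 0.0010924993291165784 [412.3, 250.3] [239.0, 235.3]
spindle_handle [0.5484 0.1568 0.0825] 0.0020032416008814017 [393.0, 276.7] [324.8, 208.8]
yellow_roll_center [0.5439 0.03   0.0403] 0.0024399325086152126 [317.7, 284.5] [331.6, 260.8]
yellow_roll_center [0.6307 0.1622 0.0649] 0.002121382638037839 [389.1, 321.9] [360.8, 209.9]
yellow_roll_center [(array([0.5439, 0.03  , 0.0403]), np.float64(0.0024399325086152126)), (array([0.6179, 0.0579, 0.1223]), np.float64(0.014983640874563938)), (array([ 0.5512,  0.1487, -0.0353]), np.float64(0.019491901219182196)), (array([0.6307, 0.1622, 0.0649]), np.float64(0.002121382638037839))]
green_roll_center [(array([ 0.6379, -0.219 ,  0.0501]), np.float64(0.0032948692368887068))]
stand_seat [(array([ 0.6237,  0.0591, -0.0532]), np.float64(0.1439582707261689))]
```

```bash
python3 - <<'E'
from ball import *
g=np.array([.692,.157,.085]);A=ball(a,proj(a,g));B=ball(b,proj(b,g));print(A,B)
for x in A:
  for y in B:print("ball",tri(a,x[:2],b,y[:2]))
print(manip.hand_in())
E
```

```text
15.9667 [0.5414 0.1611 0.242 ] [-0.018   0.9998  0.003   0.0016] 0.8810803719407285 [-0.7341  0.4618 -0.0423]
spindle_handle [0.5503 0.1598 0.0865] 0.0009877117517321221 [394.6, 276.2] [325.2, 206.0]
spindle_handle [0.359  0.1853 0.0108] 0.0017407807271542287 [412.2, 248.9] [238.0, 235.5]
yellow_roll_center [0.5394 0.0279 0.0403] 6.941716504614166e-05 [316.1, 283.8] [328.7, 260.7]
yellow_roll_center [0.629  0.1639 0.0647] 0.0010677632325411617 [391.7, 319.7] [360.8, 210.7]
[(np.float32(386.66666), np.float32(339.16666), np.float32(6.633333))] []
the job is handed in; nothing more can be done
None
```

The spindle is back in the stand's two notches, handle on the robot's side, with the yellow roll hanging between the uprights. I let go and handed the job in at about 16 s of the 61 s allowed. I gripped the spindle by its handle, ran the rod through the yellow core with almost no contact force, lifted the roll out of the rack and seated the spindle again.

Last checks, from the camera measurements:

| Item | Last measurement | Compared with |
|---|---|---|
| Spindle handle | about (0.549, 0.158, 0.085) m, about 80 mm behind the seat point | 85 mm ideal, 66–107 mm allowed |
| Yellow roll | about (0.630, 0.163, 0.065) m, about 20 mm below the rod axis and 5 mm off across it | 16 mm ideal, 6–26 mm allowed; 20 mm across allowed |
| Green roll | within a few mm of where it started | 15 mm allowed |
| Gripper | open, about 0.17 m above the handle, force near zero | must touch nothing |

**Checks that failed or disagreed:**
- **End ball:** its final position could not be measured because the side view gave no detection.
- **Stand:** it was not measurable in the last pictures, so I used the earlier measurements of it.
- **Final picture:** the viewer's limit of 12 was reached, so the release was checked by numbers only.
- **Grasp offset:** the grasp sat about 4 mm to one side and twisted the rod by about 2°, which I corrected before seating it.

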